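# Lid the paint pots and sweep the stencil bed

## Task

Close the painting station down: first put each lid on the pot of its own colour, fully down and level, so that no dirt gets into the paint, and only then lift the steel weight off the stencil bed and stand it on the table, out of the way. With the brush, sweep every piece of scrap off the bed into the scrap tray at its open end (do not handle scrap with the gripper). Finish with the brush standing on its bristles in its red-rimmed stand and the weight standing in the middle of the clean bed, leaving the cans, tubes, marker and tape where they are.

Things in the scene. Friction and masses are not known exactly. Their poses are not given: they have to be found in the camera images.
- bed_top (a point): centre of the working surface of the stencil-cutting bed: a fixed ribbed aluminium platform, surface 55 above the table. x is across it, z is up, y points to its open end. Measured from this point the surface runs from x -100 to +100 and y -130 to +120; black rims 20 high above the surface stand along x = -100, x = +100 and y = -130. The end at y = +120 is open, and things pushed over it drop into the scrap tray (sizes in mm)
- tray_floor (a point): centre of the floor of the grey scrap tray fixed against the open end of the bed, with the bed's axes. Inside 240 (x) by 145 (y); its floor is 4 above the table, the three outer walls end 65 above the table, the wall by the bed is below the bed's surface (sizes in mm)
- brush: loose bench brush standing on its bristles, 0.13 to 0.21 kg. Origin: centre of the bristles' underside, x along its length, z up. Stiff dark bristles 140 x 40 and 40 high; above them a light wooden block 140 x 30 from z 40 to 76, to be gripped across its 30 width from above (sizes in mm)
- weight: hold-down weight, 0.36 to 0.54 kg: a bare steel block 58 x 58 x 30 with an upright red round knob on top, 28 in diameter, from z 30 to 61, to lift it by. It starts standing on the bed near the closed end. Origin: centre of its underside, z up (sizes in mm)
- stand: the brush's stand: a fixed shallow tray with black rubber floor and red rim, outside 185 x 80, inside 175 x 70. Origin: centre of its underside, x along its length; floor 4 and rim 14 above the table (sizes in mm)
- pot_yellow_rim (a point): centre of the yellow pot's mouth at rim height, 65 above the pot's underside (sizes in mm)
- pot_teal_rim (a point): centre of the teal pot's mouth at rim height, 65 above the pot's underside (sizes in mm)
- pot_yellow: open white plastic paint pot with a wide yellow band and yellow paint inside; standing loose, 0.3 to 0.65 kg. Outer diameter 84 at the rim, wall 4 (mouth 76 wide), 65 high. Origin: centre of the underside, z up (sizes in mm)
- lid_yellow: loose yellow round lid, 0.07 kg, lying right way up. Flange 94 in diameter and 6 thick; under it a plug 69 in diameter and 6 deep that drops into the mouth of a pot (the flange then rests on the rim); on top an upright black round knob, 28 in diameter, rising 30 above the flange, to lift it by. Origin: centre of the plug's underside, z up, so the flange spans z 6 to 12 and the knob z 12 to 42; on a closed pot the origin lies 6 below the rim (sizes in mm)
- pot_teal: open white plastic paint pot with a wide teal band and teal paint inside; standing loose, 0.3 to 0.65 kg. Outer diameter 84 at the rim, wall 4 (mouth 76 wide), 65 high. Origin: centre of the underside, z up (sizes in mm)
- lid_teal: loose teal round lid, 0.07 kg, lying right way up. Flange 94 in diameter and 6 thick; under it a plug 69 in diameter and 6 deep that drops into the mouth of a pot (the flange then rests on the rim); on top an upright black round knob, 28 in diameter, rising 30 above the flange, to lift it by. Origin: centre of the plug's underside, z up, so the flange spans z 6 to 12 and the knob z 12 to 42; on a closed pot the origin lies 6 below the rim (sizes in mm)
- scrap_stub: scrap on the bed: wooden stir-stick stub with a yellow end, 55 x 30 x 24, 30 to 45 g; origin: centre of its underside, z up as it lies at first. May be absent (sizes in mm)
- scrap_puck: scrap on the bed: blue puck of dried paint, 48 in diameter, 22 high, 30 to 45 g; origin: centre of its underside, z up as it lies at first. May be absent (sizes in mm)
- scrap_cap: scrap on the bed: spent black cap with a teal top, 44 in diameter, 25 high, 30 to 45 g; origin: centre of its underside, z up as it lies at first. May be absent (sizes in mm)
- scrap_pink: scrap on the bed: pink block of dried paint, 46 x 34 x 25, 30 to 45 g; origin: centre of its underside, z up as it lies at first. May be absent (sizes in mm)
- scrap_red: scrap on the bed: red block of dried paint, 50 x 28 x 26, 30 to 45 g; origin: centre of its underside, z up as it lies at first. May be absent (sizes in mm)
- spray_blue: bystander: spray can with a sky-blue cap, 64 in diameter, 175 high; origin: centre of its underside (sizes in mm)
- spray_yellow: bystander: spray can with a yellow cap, 64 in diameter, 175 high; origin: centre of its underside (sizes in mm)
- tape_roll: bystander: blue tape roll lying flat, 92 in diameter, 25 high; origin: centre of its underside (sizes in mm)
- marker: bystander: orange and blue paint marker, lying along its x, 130 x 16 x 16; origin: centre of its underside (sizes in mm)
- tube_pink: bystander: blue paint tube with a pink band, lying along its x, 130 x 46 x 22; origin: centre of its underside (sizes in mm)
- tube_green: bystander: blue paint tube with a green band, lying along its x, 130 x 46 x 22; origin: centre of its underside (sizes in mm)

How it is judged:
By the outcome, as a careful person would: the job done as asked, in the order asked, and still so for the second after the job is handed in, with the robot touching nothing.
Of scrap_stub, scrap_puck, scrap_cap, scrap_pink, scrap_red only 3 to 5 are there at a start; the rules pass over those that are not, and their reading is None.
At some moment in a run one of scrap_stub, scrap_puck, scrap_cap, scrap_pink, scrap_red may be knocked a few centimetres aside while the robot is not near it.
Once in a run the grip may slacken for a moment while it holds something.
It also fails if it takes over 200 s, if anything falls off the work surface, if the arm or the gripper's body presses on something with over 40 N, if the wrist force passes 120 N, or if a joint passes its speed limit or range.

## Robot

A 7-joint arm with a two-finger parallel gripper is mounted at the origin on the work surface. World frame = base frame: x ahead of the robot, y to its left, z up, the work surface at z = 0. Lengths are in mm, angles in degrees, forces in N, time in s.
With the tool pointing down it reaches from about 425 to 1025 mm from the base axis. Payload 3.6 kg.
Tool frame: the origin (TCP) lies at the very end of the fingers, on their centre line; the grasp point (between the pads) lies 19 mm behind it; z points along the fingers, y is the line along which they close (so a half turn about z gives the same grasp; the last joint's range is limited). The gripper opens to 85 mm and grips with 20 to 120 N. Pads are 22 mm wide; open, the fingers measure 114 mm over their backs; the gripper's body (76 mm by 85 mm) begins 54 mm behind the grasp point. The pads swing forward as they close: fully open they stand 13 mm farther back than shut.
Start: joints at [59.788, 33.873, 2.773, 92.16, -1.908, 54.013, -1.931], TCP at [304.735, -657.85, 231.302] pointing down, gripper open.
Joint ranges: [-153.93, 153.93], [-27.13, 128.08], [-72.61, 78.16], [10.71, 143.7], [-87.88, 267.88], [4.46, 118.87], [-176.78, 176.78]. Speed limits (degrees/s): [147.25, 147.25, 180, 180, 180, 180, 180].

## Interface

Orientations are given as a 3x3 rotation matrix whose columns are the frame's x, y, z axes.
In Python, from plant import readout, viewer, order gives the robot as it stands.
- The arm moves only by the shell command python3 -m creep 'ROWS' [FORCE]. ROWS is a JSON object of lists of equal length, an entry for each row: "delta_rot": the turn, a rotation vector about the world's x, y, z in degrees, a list of three; "slide": the shift along the world's x, y, z in mm, a list of three; "grip": the finger opening in mm, from 0 to 85.4. In form: {"delta_rot": [[wx, wy, wz], ...], "slide": [[x, y, z], ...], "grip": [grip, ...]}. A call has 1 to 12 rows; each row is the pose to reach, as a shift and turn from the pose commanded when the call began; what a row does not reach only later rows make up. A row lasts 1/8 s, in which the tool goes at most 62.5 mm and 10.7 degrees, less where a joint would pass 70% of its speed; a pose out of reach is approached as far as the arm can. A call with a gripper value outside its range is refused whole. The fingers move at their own pace and stop on an object; FORCE is the grip in N (left out, the last holds). Time passes only in rows, so rows that repeat a pose let the fingers close. It gives the time, the measured TCP pose, the force, the opening and the grip force at its end, in the units of the state.
- readout.read_state(): the state, without advancing time (a new reading comes with each control period).
- viewer.get_image(name): name is "scene" or "top"; returns a dict with "img" (420x560x3 uint8, red, green, blue), "camera_matrix" (3x3 intrinsics, pixels), "view" (4x4, takes a point from world to camera coordinates). Camera axes: x right, y up, looking along -z (the intrinsics and any distortion apply to the point x, -y, -z); pixel columns grow to the right and rows downward; lengths in mm; the calibration is good to about 2 mm. A picture is of the moment at which its call begins. There is no depth.
- order.sign_off(): hands the job in; it is judged then, once.
The state is a dict: "time": time; "joint_positions": joint angles; "qd": joint speeds; "tau": joint torques, N m; "tcp_pos": TCP position; "tcp_rot": TCP orientation; "wrist_force": force on the tool from outside, world axes, zero at the start; "moment": the same for the moment, N m; "gripper_width": finger opening in mm; "finger_force": force on a finger pad.
Only numpy, scipy, OpenCV 4.12 (cv2) and the standard library are available. Lean on these libraries where they do the work, as an engineer would, in place of code of your own. Each camera call takes 0.05 s, during which the arm holds its last target. There are 200 camera calls.

## Working session

There is one attempt and no reset: what is moved stays moved. The work goes in short steps, Python scripts to look and compute and a shell command to move; the robot and the scene stay as the last step left them, time stands still between calls to the robot, and variables do not carry over. Pictures are saved under pics/ and viewed, at most 14 in all, crops included, and the job is handed in when it is done.

```bash
ls; mkdir -p pics
python3 - <<'E'
from plant import readout, viewer
import cv2,numpy as np
s=readout.read_state();print(s['time'],s['tcp_pos'],np.round(s['tcp_rot'],3).tolist(),s['gripper_width'])
for n in('scene','top'):
    d=viewer.get_image(n);print(n,d['camera_matrix'].tolist(),np.round(d['view'],3).tolist(),[k for k in d])
    cv2.imwrite(f'pics/{n}0.png',d['img'][:,:,::-1])
E
```

```text
pics
0.0 [ 304.41759698 -657.1018875   230.1432646 ] [[0.907, 0.42, -0.001], [0.42, -0.907, 0.002], [-0.0, -0.002, -1.0]] 85.43281207726423
scene [[404.71010223936304, 0.0, 274.5863601023067], [0.0, 404.71010223936304, 210.94929008851102], [0.0, 0.0, 1.0]] [[0.802, 0.597, 0.019, -456.641], [-0.453, 0.587, 0.672, 195.064], [0.39, -0.548, 0.741, -1230.077], [0.0, 0.0, 0.0, 1.0]] ['img', 'camera_matrix', 'view']
top [[503.68632358448724, 0.0, 282.82275489964206], [0.0, 503.68632358448724, 212.74284541361249], [0.0, 0.0, 1.0]] [[0.005, -1.0, -0.0, 20.038], [0.988, 0.005, 0.155, -544.022], [-0.155, -0.001, 0.988, -1202.526], [0.0, 0.0, 0.0, 1.0]] ['img', 'camera_matrix', 'view']
```

View pics/scene0.png

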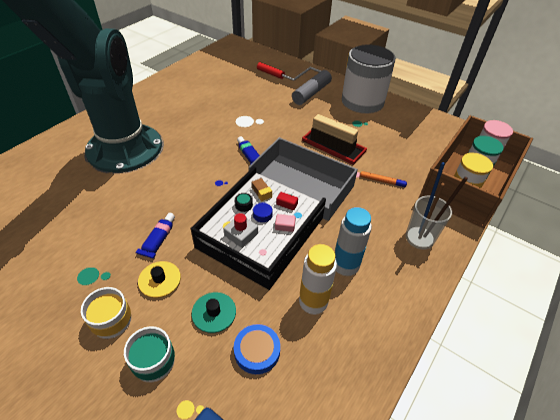

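View pics/top0.png

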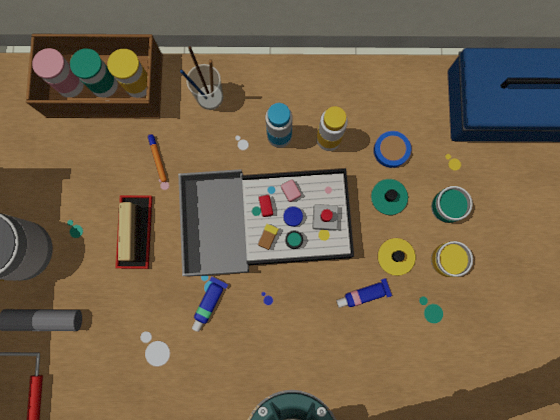

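The pictures show two open pots at top-view px (453,260) yellow and (453,205) teal. The lids are at (397,257) and (390,197), and the weight's knob is at (327,215). The bed has all five scraps and runs from about (350,215) to its open end at x≈245. The brush is in its stand at (134,232), and the tray lies left of the bed.

```bash
cat > h.py <<'E'
import numpy as np,cv2
from plant import readout,viewer
def grab(n,save=None):
    d=viewer.get_image(n)
    if save: cv2.imwrite(save,d['img'][:,:,::-1])
    d['hsv']=cv2.cvtColor(d['img'],cv2.COLOR_RGB2HSV);return d
def cast(d,px,z):
    px=np.atleast_2d(np.asarray(px,float));V=d['view'];R,t=V[:3,:3],V[:3,3]
    uv=np.c_[px,np.ones(len(px))]@np.linalg.inv(d['camera_matrix']).T
    r=(uv*[1,-1,-1])@R; c=-R.T@t
    return c+r*((z-c[2])/r[:,2])[:,None]
def proj(d,p):
    p=np.atleast_2d(p)@d['view'][:3,:3].T+d['view'][:3,3]; p=p*[1,-1,-1]
    q=p@d['camera_matrix'].T; return q[:,:2]/q[:,2:]
def mask(d,lo,hi,roi):
    m=cv2.inRange(d['hsv'],np.array(lo),np.array(hi));k=np.zeros_like(m);x0,y0,x1,y1=roi
    k[y0:y1,x0:x1]=m[y0:y1,x0:x1];return k
def big(m):
    c,_=cv2.findContours(m,cv2.RETR_EXTERNAL,cv2.CHAIN_APPROX_NONE)
    return max(c,key=cv2.contourArea)[:,0] if c else None
def cen(c):
    M=cv2.moments(c);return M['m10']/M['m00'],M['m01']/M['m00']
def circ(P): # LSQ circle, with one outlier trim
    P=P[:,:2]
    for _ in range(3):
        A=np.c_[2*P,np.ones(len(P))];s=np.linalg.lstsq(A,(P**2).sum(1),rcond=None)[0]
        r=np.sqrt(s[2]+s[:2]@s[:2]);e=abs(np.hypot(*(P-s[:2]).T)-r);P=P[e<=np.quantile(e,.85)]
    return s[:2],r
C=dict(red=[(0,130,90),(6,255,255)],yellow=[(20,130,110),(32,255,255)],teal=[(70,120,50),(90,255,255)],blue=[(110,150,60),(128,255,255)],black=[(0,0,0),(180,255,45)],white=[(0,0,120),(180,50,255)])
E
python3 - <<'E'
from h import *
d=grab('top');s=grab('scene')
R=lambda a:np.round(a,1).tolist()
for n,col,rt,rs in(('lid_y','yellow',(372,232,420,280),(134,258,184,300)),('lid_t','teal',(367,175,412,217),(188,288,238,335))):
    for e,r in((d,rt),(s,rs)):
        c=big(mask(e,*C[col],r));m,rad=circ(cast(e,cv2.convexHull(c)[:,0],12));print(n,R(m),R(rad))
    k=[big(mask(e,(0,0,0),(180,255,45),r)) for e,r in((d,rt),(s,rs))]
    for kk,e in zip(k,(d,s)):
        print('  knob',R(cen(kk)),cv2.contourArea(kk),R(cast(e,cen(kk),36)))
for n,rt,rs in(('pot_y',(430,235,480,282),(78,284,134,338)),('pot_t',(430,182,480,228),(120,325,178,384))):
    for e,r in((d,rt),(s,rs)):
        c=big(mask(e,*C['white'],r));m,rad=circ(cast(e,cv2.convexHull(c)[:,0],65));print(n,R(m),R(rad),len(c))
for e,r in((d,(305,195,345,235)),(s,(225,208,255,232))):
    c=big(mask(e,*C['red'],r));print('knob w',R(cen(c)),R(cast(e,cen(c),116)))
# white bed surface, corners on z=55
m=mask(d,(0,0,110),(180,40,255),(225,165,352,270));m=cv2.morphologyEx(m,cv2.MORPH_CLOSE,np.ones((25,25)))
q=cv2.minAreaRect(big(m));b=cv2.boxPoints(q);print('bed',R(b),R(cast(d,b,55)))
m=mask(d,(0,130,60),(8,255,255),(110,185,160,275));pts=cv2.findNonZero(m)
q=cv2.boxPoints(cv2.minAreaRect(pts));print('stand',R(q),R(cast(d,q,14)),R(cast(d,q,14).mean(0)))
E
python3 -c "
import cv2
i=cv2.imread('pics/top0.png')[160:285,105:365];cv2.imwrite('pics/crop0.png',cv2.resize(i,None,fx=3,fy=3,interpolation=cv2.INTER_CUBIC))"
```

```text
lid_y [439.7, -261.3] 47.4
lid_y [441.4, -262.0] 46.9
  knob [397.9, 255.9] 84.5 [[439.2, -260.0, 36.0]]
  knob [157.7, 274.5] 152.0 [[447.4, -265.2, 36.0]]
lid_t [591.8, -248.1] 45.7
lid_t [594.1, -249.2] 46.3
  knob [390.7, 195.2] 96.5 [[590.5, -246.7, 36.0]]
  knob [212.6, 307.6] 177.5 [[597.2, -252.2, 36.0]]
pot_y [431.8, -389.3] 42.1 98
pot_y [433.5, -389.8] 41.9 115
pot_t [567.4, -395.2] 42.1 96
pot_t [568.9, -395.2] 42.0 127Traceback (most recent call last):
  File "<stdin>", line 14, in <module>
  File "h.py", line 22, in cen
    M=cv2.moments(c);return M['m10']/M['m00'],M['m01']/M['m00']
                            ~~~~~~~~^~~~~~~~~
ZeroDivisionError: float division by zero
```

View pics/crop0.png

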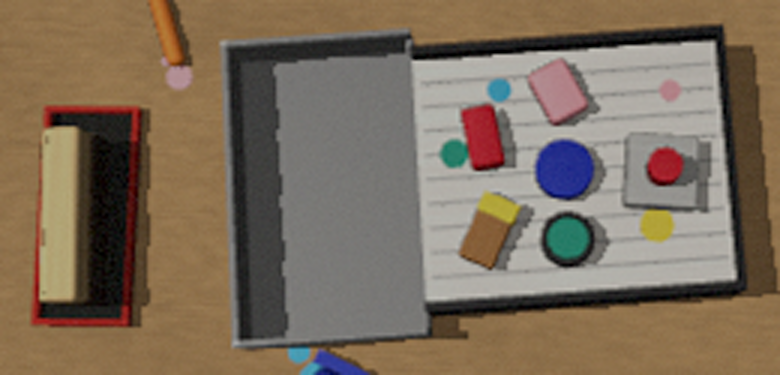

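The crop shows the bed's open edge from crop px (413,58) to (425,302), the weight's knob at (665,165), the brush on the left side of the stand, and five scraps. The lid and pot centres agree between the two views to 2 mm, and their radii match the given sizes. I'll go above the yellow lid now.

```bash
python3 -m creep '{"delta_rot":[[0,0,0],[0,0,0],[0,0,0],[0,0,0],[0,0,0],[0,0,0],[0,0,0],[0,0,0],[0,0,0],[0,0,0],[0,0,0],[0,0,0]],"slide":[[17,50,0],[34,100,0],[51,150,0],[68,200,0],[85,250,0],[102,300,0],[119,350,0],[136,396,0],[136,396,-50],[136,396,-100],[136,396,-131],[136,396,-131]],"grip":[85,85,85,85,85,85,85,85,85,70,60,60]}' 40
python3 - <<'E'
from h import *
R=lambda a:np.round(a,1).tolist()
d=grab('top')
P=lambda l:np.array(l)/3+[105-.33,160-.33]
o=P([(413,58),(425,302)]);print('open end z55',R(cast(d,o,55)))
t=P([(722,27),(745,290),(410,33),(428,312)]);print('rim outer z75',R(cast(d,t,75)))
print('knob',R(cast(d,P([(665,165)]),116)))
st=P([(46,107),(140,107),(129,324),(33,324)]);c=cast(d,st,14);print('stand',R(c),R(c.mean(0)))
b=P([(42,128),(81,126),(78,300),(40,301)]);c=cast(d,b,80);print('brush block top',R(c),R(c.mean(0)))
E
```

```text
time: 1.7
tcp_pos: [439.2, -260.9, 98.4]
tcp_rot: [[0.907, 0.421, -0.005], [0.421, -0.907, 0.002], [-0.003, -0.004, -1.0]]
wrist_force: [0.2, 0.4, -0.3]
gripper_width: 60.2
finger_force: 0.0
open end z55 [[625.9, 123.0, 55.0], [425.4, 109.9, 55.0]]
rim outer z75 [[648.3, -129.5, 75.0], [434.8, -144.6, 75.0], [642.2, 124.1, 75.0], [416.3, 106.0, 75.0]]
knob [[528.3, -78.6, 116.0]]
stand [[591.3, 436.8, 14.0], [591.6, 357.1, 14.0], [408.6, 358.0, 14.0], [408.2, 437.6, 14.0]] [499.9, 397.4, 14.0]
brush block top [[561.5, 417.3, 80.0], [563.3, 386.1, 80.0], [424.2, 381.3, 80.0], [423.3, 411.2, 80.0]] [493.1, 399.0, 80.0]
```

```bash
python3 -m creep '{"delta_rot":[[0,0,0],[0,0,0],[0,0,0],[0,0,0],[0,0,0],[0,0,0],[0,0,0],[0,0,0],[0,0,0],[0,0,0]],"slide":[[1,0,-30],[1,0,-60],[1,0,-80],[1,0,-80],[1,0,-80],[1,0,-80],[1,0,-80],[1,0,-80],[1,0,-80],[1,0,-80]],"grip":[60,60,60,60,40,20,20,20,20,20]}' 40
python3 -m creep '{"delta_rot":[[0,0,0],[0,0,0],[0,0,0],[0,0,0],[0,0,0],[0,0,0],[0,0,0],[0,0,0],[0,0,0],[0,0,0],[0,0,0]],"slide":[[0,0,20],[0,0,50],[0,0,85],[0,0,105],[-2,-30,105],[-4,-60,105],[-6,-90,105],[-8,-110,105],[-8,-128,105],[-8,-128,105],[-8,-128,105]],"grip":[20,20,20,20,20,20,20,20,20,20,20]}'
python3 - <<'E'
from h import *
R=lambda a:np.round(a,1).tolist()
s=grab('scene','pics/s1.png');d=grab('top','pics/t1.png');st=readout.read_state();print(st['wrist_force'],st['tcp_pos'])
z=st['tcp_pos'][2]-17+12
for e in(d,s):
    q=proj(e,[432.6,-389.5,z])[0].astype(int);r=(max(q[0]-38,0),max(q[1]-38,0),q[0]+38,q[1]+38)
    c=big(mask(e,*C['yellow'],r));print(R(circ(cast(e,cv2.convexHull(c)[:,0],z))[0]),circ(cast(e,cv2.convexHull(c)[:,0],z))[1])
cv2.imwrite('pics/c1.png',cv2.resize(cv2.hconcat([s['img'][200:400,20:270,::-1],d['img'][120:320,330:530,::-1]]),None,fx=1.7,fy=1.7))
E
```

```text
time: 3.0
tcp_pos: [442.6, -262.3, 21.9]
tcp_rot: [[0.907, 0.42, 0.002], [0.42, -0.907, -0.001], [0.002, 0.002, -1.0]]
wrist_force: [-1.3, 0.9, 5.9]
gripper_width: 26.5
finger_force: 38.9
time: 4.38
tcp_pos: [433.9, -388.5, 125.1]
tcp_rot: [[0.907, 0.421, -0.0], [0.421, -0.907, 0.001], [0.0, -0.001, -1.0]]
wrist_force: [-0.8, 0.0, -0.5]
gripper_width: 26.6
finger_force: 27.4
[0.42074648 0.53129057 0.08177296] [ 433.96402428 -388.28033718  125.10549831]
[432.8, -385.0] 48.864438964671656
[456.2, -381.8] 46.5882409638328
```

View pics/c1.png

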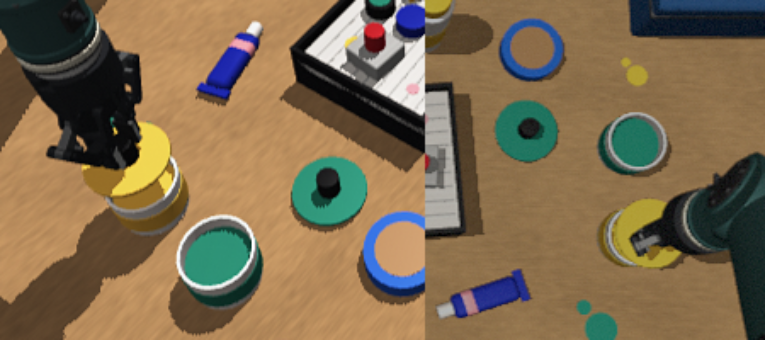

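The crop shows the yellow lid held level over the yellow pot, slightly nearer the camera because it's raised. The teal lid and pot haven't moved. I'll lower it slowly.

```bash
python3 -m creep '{"delta_rot":[[0,0,0],[0,0,0],[0,0,0],[0,0,0],[0,0,0],[0,0,0],[0,0,0],[0,0,0],[0,0,0],[0,0,0]],"slide":[[0,0,-15],[0,0,-30],[0,0,-33],[0,0,-36],[0,0,-38],[0,0,-40],[0,0,-42],[0,0,-44],[0,0,-45],[0,0,-45]],"grip":[20,20,20,20,20,20,20,20,20,20]}'
```

```text
time: 5.72
tcp_pos: [433.8, -389.9, 81.1]
tcp_rot: [[0.907, 0.42, 0.0], [0.42, -0.907, -0.0], [0.0, 0.0, -1.0]]
wrist_force: [-0.9, 0.6, 4.2]
gripper_width: 26.3
finger_force: 42.3
```

The lid reached the predicted seated height with a light contact force. I'll release it, rise, and go above the teal lid.

```bash
python3 -m creep '{"delta_rot":[[0,0,0],[0,0,0],[0,0,0],[0,0,0],[0,0,0],[0,0,0],[0,0,0],[0,0,0],[0,0,0],[0,0,0],[0,0,0],[0,0,0]],"slide":[[0,0,0],[0,0,0],[0,0,0],[0,0,20],[0,0,60],[40,40,80],[80,80,80],[120,120,80],[160,141,80],[160,141,50],[160,141,20],[160,141,20]],"grip":[35,50,60,60,60,60,60,60,60,60,60,60]}'
python3 - <<'E'
from h import *
R=lambda a:np.round(a,1).tolist()
s=grab('scene','pics/s2.png');d=grab('top','pics/t2.png')
for n,col,z,rt,rs in(('lid_y','yellow',71,(425,230,485,290),(75,270,140,330)),('pot_t','white',65,(430,182,480,228),(120,325,178,384)),('lid_t','teal',12,(367,175,412,217),(188,288,238,335))):
    for e,r in((d,rt),(s,rs)):
        c=big(mask(e,*C[col],r));m,rad=circ(cast(e,cv2.convexHull(c)[:,0],z));print(n,R(m),R(rad))
cv2.imwrite('pics/c2.png',cv2.resize(cv2.hconcat([s['img'][200:400,20:270,::-1],d['img'][120:320,330:530,::-1]]),None,fx=1.7,fy=1.7))
E
```

```text
time: 7.22
tcp_pos: [591.6, -247.9, 97.8]
tcp_rot: [[0.907, 0.421, -0.006], [0.421, -0.907, 0.002], [-0.004, -0.004, -1.0]]
wrist_force: [-0.2, -0.6, -0.3]
gripper_width: 59.9
finger_force: 0.0Traceback (most recent call last):
  File "<stdin>", line 6, in <module>
cv2.error: OpenCV(4.12.0) /io/opencv/modules/imgproc/src/convhull.cpp:143: error: (-215:Assertion failed) total >= 0 && (depth == CV_32F || depth == CV_32S) in function 'convexHull'
```

```bash
python3 -m creep '{"delta_rot":[[0,0,0],[0,0,0],[0,0,0],[0,0,0],[0,0,0],[0,0,0],[0,0,0],[0,0,0],[0,0,0],[0,0,0]],"slide":[[1,0,-30],[1,0,-60],[1,0,-77],[1,0,-77],[1,0,-77],[1,0,-77],[1,0,-77],[1,0,-77],[1,0,-77],[1,0,-77]],"grip":[60,60,60,60,40,20,20,20,20,20]}' 40
python3 -m creep '{"delta_rot":[[0,0,0],[0,0,0],[0,0,0],[0,0,0],[0,0,0],[0,0,0],[0,0,0],[0,0,0],[0,0,0],[0,0,0],[0,0,0],[0,0,0]],"slide":[[0,0,20],[0,0,50],[0,0,85],[0,0,105],[-6,-35,105],[-12,-70,105],[-18,-105,105],[-24,-130,105],[-25,-147,105],[-25,-147,105],[-25,-147,105],[-25,-147,105]],"grip":[20,20,20,20,20,20,20,20,20,20,20,20]}'
python3 - <<'E'
from h import *
R=lambda a:np.round(a,1).tolist()
s=grab('scene','pics/s3.png');d=grab('top','pics/t3.png');print(readout.read_state()['tcp_pos'])
for n,col,z,rt,rs in(('lid_y','yellow',71,(425,230,485,290),(75,270,140,330)),('lid_t','teal',112,(420,150,500,250),(110,280,180,370))):
    for e,r in((d,rt),(s,rs)):
        c=big(mask(e,*C[col],r))
        if c is not None: m,rad=circ(cast(e,cv2.convexHull(c)[:,0],z));print(n,R(m),R(rad))
cv2.imwrite('pics/c3.png',cv2.resize(cv2.hconcat([s['img'][200:400,20:270,::-1],d['img'][120:320,330:530,::-1]]),None,fx=1.7,fy=1.7))
E
```

```text
time: 8.57
tcp_pos: [595.8, -249.2, 24.8]
tcp_rot: [[0.907, 0.42, 0.002], [0.42, -0.907, -0.001], [0.002, 0.002, -1.0]]
wrist_force: [-1.2, 1.1, 7.0]
gripper_width: 26.7
finger_force: 39.5
time: 10.07
tcp_pos: [570.5, -393.8, 128.2]
tcp_rot: [[0.906, 0.423, 0.0], [0.423, -0.906, 0.001], [0.001, -0.001, -1.0]]
wrist_force: [-0.5, -0.6, -0.7]
gripper_width: 26.4
finger_force: 39.5
[ 570.29329621 -394.44672683  128.30138499]
lid_y [432.3, -390.9] 47.9
lid_y [433.7, -394.1] 45.2
lid_t [567.0, -392.7] 48.4
lid_t [577.5, -396.3] 48.7
```

View pics/c3.png

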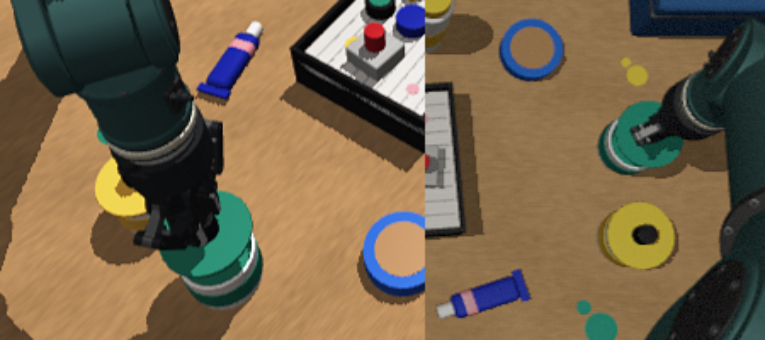

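The yellow lid sits evenly on its pot (top crop, about (640,236)) and the teal lid is centred over the teal pot. I'll lower it.

```bash
python3 -m creep '{"delta_rot":[[0,0,0],[0,0,0],[0,0,0],[0,0,0],[0,0,0],[0,0,0],[0,0,0],[0,0,0],[0,0,0],[0,0,0]],"slide":[[0,0,-15],[0,0,-30],[0,0,-33],[0,0,-36],[0,0,-38],[0,0,-40],[0,0,-42],[0,0,-44],[0,0,-45],[0,0,-46]],"grip":[20,20,20,20,20,20,20,20,20,20]}'
```

```text
time: 11.42
tcp_pos: [569.8, -395.8, 83.9]
tcp_rot: [[0.907, 0.42, -0.0], [0.42, -0.907, 0.0], [-0.0, -0.0, -1.0]]
wrist_force: [-3.2, 2.3, 12.1]
gripper_width: 26.4
finger_force: 40.5
```

```bash
python3 -m creep '{"delta_rot":[[0,0,0],[0,0,0],[0,0,0],[0,0,0],[0,0,0],[0,0,0],[0,0,-5],[0,0,-10],[0,0,-15],[0,0,-21],[0,0,-21],[0,0,-21]],"slide":[[0,0,0],[0,0,0],[0,0,0],[0,0,30],[0,0,70],[0,0,116],[-10,60,130],[-20,120,130],[-30,180,130],[-38,240,130],[-42,290,130],[-42,317,130]],"grip":[35,50,60,60,60,60,60,60,60,60,60,60]}'
python3 - <<'E'
from h import *
R=lambda a:np.round(a,1).tolist()
s=grab('scene','pics/s4.png');d=grab('top','pics/t4.png');print(readout.read_state()['tcp_pos'])
for n,col,z,rt,rs in(('lid_y','yellow',71,(425,230,485,290),(75,270,140,330)),('lid_t','teal',71,(425,170,490,230),(110,310,180,384))):
    for e,r in((d,rt),(s,rs)):
        c=big(mask(e,*C[col],r))
        if c is not None: m,rad=circ(cast(e,cv2.convexHull(c)[:,0],z));print(n,R(m),R(rad))
h=cv2.hconcat([s['img'][200:400,20:270,::-1],d['img'][120:320,280:530,::-1]])
cv2.imwrite('pics/c4.png',cv2.resize(h,None,fx=1.6,fy=1.6))
E
```

```text
time: 12.92
tcp_pos: [527.1, -75.3, 212.3]
tcp_rot: [[0.997, 0.071, -0.0], [0.071, -0.997, 0.001], [-0.0, -0.001, -1.0]]
wrist_force: [-0.4, -0.2, 0.0]
gripper_width: 60.4
finger_force: 0.0
[527.77232812 -74.49886119 212.28537612]
lid_y [432.2, -392.3] 47.1
lid_y [434.0, -391.7] 47.1
lid_t [567.1, -393.3] 48.9
lid_t [570.4, -398.1] 47.0
```

View pics/c4.png

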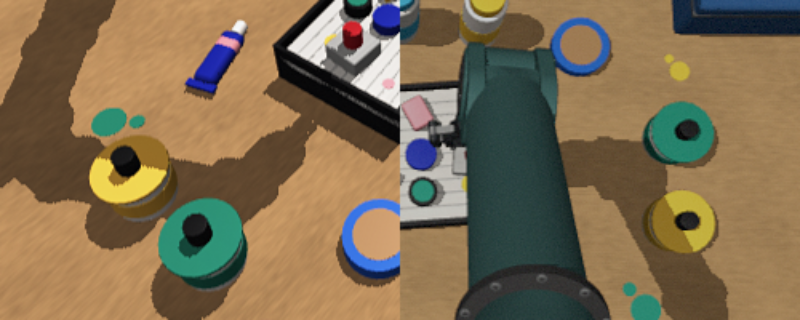

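The crop shows both lids sitting level on their own pots, with an even white rim strip below each flange. Next is the knob of the weight.

Run:
```python
from h import *
R=lambda a:np.round(a,1).tolist()
for n,r in(('scene',(222,200,262,235)),('top',(312,200,342,230))):
    i=cv2.imread('pics/s4.png' if n=='scene' else 'pics/top0.png');d=grab(n);d['hsv']=cv2.cvtColor(i,cv2.COLOR_BGR2HSV)
    m=mask(d,(0,140,60),(10,255,255),r)|mask(d,(170,140,60),(180,255,255),r);c=big(m);print(n,R(cen(c)),cv2.contourArea(c),cv2.boundingRect(c),R(cast(d,cen(c),101 if n=='scene' else 113)))
print(readout.read_state()['tcp_pos'])
```

```text
scene [239.3, 221.0] 131.5 (234, 213, 12, 18) [[527.6, -79.6, 101.0]]
top [326.3, 215.1] 93.5 (321, 209, 12, 13) [[527.8, -78.8, 113.0]]
[527.84910542 -79.1203792  212.35279458]
```

```bash
python3 -m creep '{"delta_rot":[[0,0,0],[0,0,0],[0,0,0],[0,0,0],[0,0,0],[0,0,0],[0,0,0],[0,0,0],[0,0,0],[0,0,0],[0,0,0],[0,0,0]],"slide":[[0,0,-40],[0,0,-80],[0,0,-110],[0,0,-122],[0,0,-122],[0,0,-122],[0,0,-122],[0,0,-122],[0,0,-122],[0,0,-122],[0,0,-122],[0,0,-122]],"grip":[60,60,60,60,60,40,20,20,20,20,20,20]}' 80
python3 -m creep '{"delta_rot":[[0,0,0],[0,0,0],[0,0,0],[0,0,0],[0,0,0],[0,0,0],[0,0,0],[0,0,0],[0,0,0],[0,0,0],[0,0,0],[0,0,0]],"slide":[[0,0,15],[0,0,40],[0,0,65],[0,0,80],[15,-30,80],[30,-65,80],[50,-105,80],[70,-145,80],[90,-185,80],[110,-225,80],[130,-265,80],[145,-300,80]],"grip":[20,20,20,20,20,20,20,20,20,20,20,20]}'
python3 -m creep '{"delta_rot":[[0,0,0],[0,0,0],[0,0,0]],"slide":[[10,-20,0],[15,-30,0],[15,-30,0]],"grip":[20,20,20]}'
```

```text
time: 14.62
tcp_pos: [528.7, -78.8, 91.8]
tcp_rot: [[0.998, 0.067, 0.003], [0.067, -0.998, -0.0], [0.002, 0.0, -1.0]]
wrist_force: [-0.6, 0.3, 6.2]
gripper_width: 25.7
finger_force: 78.3
time: 16.12
tcp_pos: [672.5, -380.1, 169.6]
tcp_rot: [[0.998, 0.067, -0.002], [0.067, -0.998, 0.0], [-0.001, -0.001, -1.0]]
wrist_force: [1.0, 0.1, -3.6]
gripper_width: 25.7
finger_force: 79.3
time: 16.5
tcp_pos: [687.1, -408.8, 169.6]
tcp_rot: [[0.998, 0.067, -0.001], [0.067, -0.998, 0.001], [-0.001, -0.001, -1.0]]
wrist_force: [-0.9, 0.5, -4.6]
gripper_width: 25.7
finger_force: 79.4
```

```bash
python3 -m creep '{"delta_rot":[[0,0,0],[0,0,0],[0,0,0],[0,0,0],[0,0,0],[0,0,0],[0,0,0],[0,0,0],[0,0,0],[0,0,0],[0,0,0],[0,0,0]],"slide":[[0,0,-35],[0,0,-70],[0,0,-100],[0,0,-115],[0,0,-122],[0,0,-127],[0,0,-130],[0,0,-132],[0,0,-133],[0,0,-133],[0,0,-133],[0,0,-133]],"grip":[20,20,20,20,20,20,20,20,20,20,40,60]}'
python3 -m creep '{"delta_rot":[[0,0,0],[0,0,0],[0,0,0],[0,0,0],[0,0,0],[0,0,0],[0,0,0],[0,0,0],[0,0,0],[0,0,0],[0,0,0],[0,0,0]],"slide":[[0,0,0],[0,0,30],[0,0,80],[0,0,130],[0,0,180],[-40,40,200],[-80,80,200],[-110,120,200],[-135,165,200],[-150,210,200],[-160,260,200],[-170,310,200]],"grip":[60,60,60,60,60,60,60,60,60,60,60,60]}'
python3 -m creep '{"delta_rot":[[0,0,0],[0,0,0],[0,0,0],[0,0,0],[0,0,0],[0,0,0],[0,0,0],[0,0,0],[0,0,0],[0,0,0],[0,0,0],[0,0,0]],"slide":[[0,50,0],[0,100,0],[0,150,0],[0,200,0],[0,250,0],[0,300,0],[0,350,0],[0,350,0],[0,350,0],[0,350,0],[0,350,0],[0,350,0]],"grip":[60,60,60,60,60,60,60,60,60,60,60,60]}'
python3 - <<'E'
from h import *
s=grab('scene','pics/s5.png');d=grab('top','pics/t5.png')
i=cv2.imread('pics/t5.png');i[0:135,0:160]=s['img'][190:325,190:350,::-1]
cv2.imwrite('pics/c5.png',cv2.resize(i,None,fx=1.4,fy=1.4))
E
```

```text
time: 18.0
tcp_pos: [688.7, -409.4, 38.5]
tcp_rot: [[0.998, 0.067, 0.002], [0.067, -0.998, -0.001], [0.002, 0.001, -1.0]]
wrist_force: [-0.0, -0.4, -0.3]
gripper_width: 56.6
finger_force: 0.0
time: 19.5
tcp_pos: [517.6, -97.5, 238.0]
tcp_rot: [[0.998, 0.067, 0.002], [0.067, -0.998, -0.0], [0.002, 0.0, -1.0]]
wrist_force: [0.6, 0.1, -0.5]
gripper_width: 60.2
finger_force: 0.0
time: 21.0
tcp_pos: [517.9, 250.3, 237.4]
tcp_rot: [[0.998, 0.066, 0.0], [0.066, -0.998, -0.0], [0.0, 0.0, -1.0]]
wrist_force: [-0.4, 0.4, 0.2]
gripper_width: 60.1
finger_force: 0.0
```

View pics/c5.png

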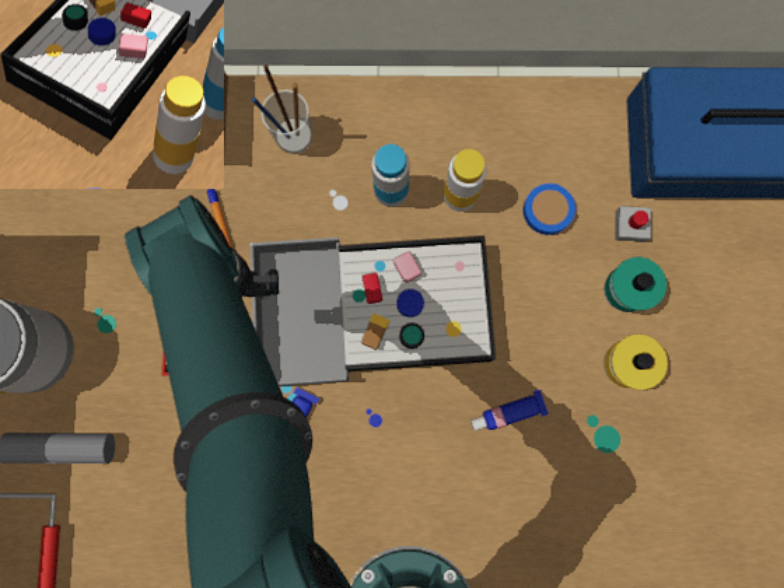

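The weight stands on the table at about (635,222), the lids are on, and the scraps haven't moved. Next I'll cross-check the brush pose.

Run:
```python
from h import *
R=lambda a:np.round(a,1).tolist()
d=grab('top');s=grab('scene');print(readout.read_state()['tcp_pos'])
for n,e,f,r,v in(('top',d,'top0',(112,195,150,275),120),('scene',s,'scene0',(300,105,375,165),120)):
    h=cv2.cvtColor(cv2.imread(f'pics/{f}.png'),cv2.COLOR_BGR2HSV);e['hsv']=h
    m=mask(e,(14,50,v),(30,150,255),r);c=big(m);P=cast(e,c,80)[:,:2]
    q=cv2.minAreaRect(P.astype(np.float32));print(n,len(c),cv2.boundingRect(c),R(q[0]),R(q[1]),R(q[2]))
c=np.array([493,399.,80]);
for dx,dy in((70,15),(70,-15),(-70,-15),(-70,15)):
    a=np.radians(2.);p=c+[dx*np.cos(a)-dy*np.sin(a),dx*np.sin(a)+dy*np.cos(a),0];print(R(proj(d,p)[0]),R(proj(s,p)[0]))
i=cv2.imread('pics/scene0.png')[100:175,290:380];cv2.imwrite('pics/c6.png',cv2.resize(i,None,fx=8,fy=8,interpolation=cv2.INTER_CUBIC))
```

```text
[517.75714057 250.96944381 237.31930141]
top 355 (112, 195, 38, 80) [485.1, 385.3] [193.9, 87.0] 3.3
scene 389 (300, 105, 75, 60) [514.1, 362.3] [225.1, 270.0] 27.2
[119.0, 202.0] [358.5, 129.1]
[131.5, 201.6] [353.8, 134.2]
[130.6, 259.9] [312.0, 117.4]
[117.8, 260.3] [317.1, 112.7]
```

View pics/c6.png

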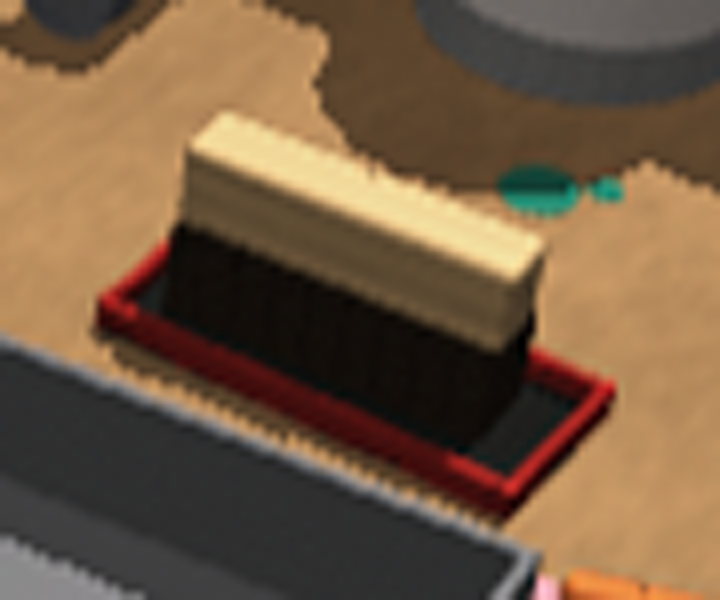

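The crop shows the brush upright in its stand. Its block-top corners agree with the predicted pixels to about 1 px, so I'll grasp it.

```bash
python3 -m creep '{"delta_rot":[[0,0,0],[0,0,0],[0,0,0],[0,0,-1.5],[0,0,-1.5],[0,0,-1.5],[0,0,-1.5],[0,0,-1.5],[0,0,-1.5],[0,0,-1.5],[0,0,-1.5],[0,0,-1.5]],"slide":[[-8,50,0],[-16,100,0],[-25,148,0],[-25,148,-50],[-25,148,-100],[-25,148,-140],[-25,148,-170],[-25,148,-187],[-25,148,-187],[-25,148,-187],[-25,148,-187],[-25,148,-187]],"grip":[60,60,60,60,60,60,60,60,60,60,40,20]}' 100
python3 -m creep '{"delta_rot":[[0,0,0],[0,0,0],[0,0,0],[0,0,0],[0,0,0],[0,0,0],[0,0,0]],"slide":[[0,0,0],[0,0,0],[0,0,0],[0,0,0],[0,0,30],[0,0,70],[0,0,100]],"grip":[20,20,20,20,20,20,20]}'
```

```text
time: 22.7
tcp_pos: [493.5, 400.1, 51.8]
tcp_rot: [[0.999, 0.041, 0.002], [0.041, -0.999, 0.002], [0.002, -0.002, -1.0]]
wrist_force: [0.5, 0.8, 4.1]
gripper_width: 28.4
finger_force: 98.5
time: 23.58
tcp_pos: [492.6, 398.9, 151.5]
tcp_rot: [[0.999, 0.041, 0.0], [0.041, -0.999, -0.0], [0.0, 0.0, -1.0]]
wrist_force: [1.0, 0.9, -2.0]
gripper_width: 28.8
finger_force: 99.2
```

```bash
python3 -m creep '{"delta_rot":[[0,0,0],[0,0,0],[0,0,1],[0,0,1.5],[0,0,1.5],[0,0,1.5],[0,0,1.5],[0,0,1.5],[0,0,1.5],[0,0,1.5],[0,0,1.5],[0,0,1.5]],"slide":[[2,-30,20],[4,-75,20],[6,-120,20],[8,-165,20],[10,-210,20],[12,-255,20],[14,-300,20],[16,-345,20],[18,-390,20],[20,-435,20],[20,-480,20],[20,-507,20]],"grip":[20,20,20,20,20,20,20,20,20,20,20,20]}'
python3 -m creep '{"delta_rot":[[0,0,0],[0,0,0],[0,0,0]],"slide":[[0,0,-10],[0,0,-20],[0,0,-20]],"grip":[20,20,20]}'
python3 - <<'E'
from h import *
s=grab('scene','pics/s6.png');d=grab('top');print(readout.read_state()['tcp_pos'])
i=s['img'][140:300,170:380,::-1];cv2.imwrite('pics/c7.png',cv2.resize(i,None,fx=3,fy=3,interpolation=cv2.INTER_CUBIC))
E
```

```text
time: 25.08
tcp_pos: [511.6, -110.9, 170.1]
tcp_rot: [[0.998, 0.064, -0.001], [0.064, -0.998, -0.001], [-0.001, 0.001, -1.0]]
wrist_force: [0.6, -0.2, -1.1]
gripper_width: 28.5
finger_force: 99.3
time: 25.45
tcp_pos: [511.7, -106.0, 149.1]
tcp_rot: [[0.998, 0.07, -0.003], [0.07, -0.998, 0.001], [-0.003, -0.001, -1.0]]
wrist_force: [0.1, -0.5, -2.6]
gripper_width: 28.7
finger_force: 99.3
[ 512.6555032  -106.40293142  149.96886896]
```

View pics/c7.png

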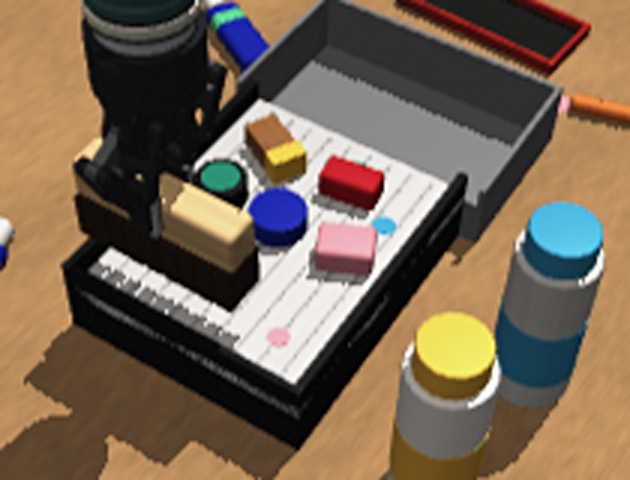

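The brush is held level over the bed's closed end, with all five scraps ahead of it. I'll lower it and make the first stroke.

```bash
python3 -m creep '{"delta_rot":[[0,0,0],[0,0,0],[0,0,0],[0,0,0],[0,0,0]],"slide":[[3,0,-20],[3,-1,-35],[3,-1,-42],[3,-1,-45],[3,-1,-45]],"grip":[20,20,20,20,20]}'
```

```text
time: 26.18
tcp_pos: [515.8, -108.9, 105.4]
tcp_rot: [[0.998, 0.067, 0.0], [0.067, -0.998, -0.0], [0.0, 0.0, -1.0]]
wrist_force: [-0.1, -1.9, -2.1]
gripper_width: 28.8
finger_force: 99.3
```

```bash
python3 -m creep '{"delta_rot":[[0,0,0],[0,0,0],[0,0,0],[0,0,0],[0,0,0],[0,0,0],[0,0,0],[0,0,0],[0,0,0],[0,0,0],[0,0,0]],"slide":[[-0.5,10,-1],[-1.5,20,-1],[-2,32,-1],[-3,45,-1],[-4,58,-1],[-4.5,70,-1],[-5.5,84,-1],[-6.5,98,-1],[-7.5,112,-1],[-8,126,-1],[-9,140,-1]],"grip":[20,20,20,20,20,20,20,20,20,20,20]}'
python3 -m creep '{"delta_rot":[[0,0,0],[0,0,0],[0,0,0],[0,0,0],[0,0,0],[0,0,0],[0,0,0],[0,0,0]],"slide":[[-1,14,0],[-2,28,0],[-3,42,0],[-4,56,0],[-5,70,0],[-6,82,0],[-6,94,0],[-6,94,0]],"grip":[20,20,20,20,20,20,20,20]}'
python3 -m creep '{"delta_rot":[[0,0,0],[0,0,0],[0,0,0]],"slide":[[0,0,20],[0,0,50],[0,0,80]],"grip":[20,20,20]}'
python3 - <<'E'
from h import *
s=grab('scene');i=s['img'][110:290,170:380,::-1];cv2.imwrite('pics/c8.png',cv2.resize(i,None,fx=2.8,fy=2.8,interpolation=cv2.INTER_CUBIC))
E
```

```text
time: 27.55
tcp_pos: [506.7, 32.1, 104.3]
tcp_rot: [[0.998, 0.067, 0.0], [0.067, -0.998, 0.0], [0.0, -0.0, -1.0]]
wrist_force: [0.2, -0.7, -1.0]
gripper_width: 28.5
finger_force: 99.6
time: 28.55
tcp_pos: [500.9, 126.7, 104.3]
tcp_rot: [[0.998, 0.069, 0.0], [0.069, -0.998, 0.001], [0.0, -0.001, -1.0]]
wrist_force: [-0.3, 0.9, -1.8]
gripper_width: 28.6
finger_force: 99.3
time: 28.92
tcp_pos: [500.4, 124.2, 184.8]
tcp_rot: [[0.998, 0.066, -0.001], [0.066, -0.998, -0.001], [-0.001, 0.001, -1.0]]
wrist_force: [1.3, -0.2, -2.5]
gripper_width: 28.4
finger_force: 99.2
```

View pics/c8.png

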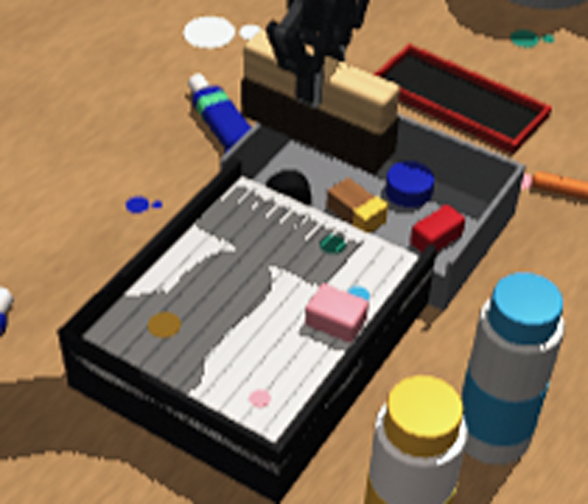

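Four scraps are in the tray and only the pink block (crop about (335,310)) is left on the bed. I'll make a second stroke along the other side.

```bash
python3 -m creep '{"delta_rot":[[0,0,0],[0,0,0],[0,0,0],[0,0,0],[0,0,0],[0,0,0],[0,0,0],[0,0,0],[0,0,0],[0,0,0],[0,0,0],[0,0,0]],"slide":[[10,-35,0],[25,-75,0],[40,-115,0],[50,-155,0],[60,-190,0],[63,-206,0],[63,-206,-10],[63,-206,-40],[63,-206,-60],[63,-206,-73],[63,-206,-80],[63,-206,-80]],"grip":[20,20,20,20,20,20,20,20,20,20,20,20]}'
python3 -m creep '{"delta_rot":[[0,0,0],[0,0,0],[0,0,0],[0,0,0],[0,0,0],[0,0,0],[0,0,0],[0,0,0],[0,0,0],[0,0,0],[0,0,0],[0,0,0]],"slide":[[-0.5,10,0],[-1.5,22,0],[-2.5,36,0],[-3.5,50,0],[-4.5,64,0],[-5.5,78,0],[-6.5,92,0],[-7,106,0],[-8,120,0],[-9,134,0],[-10,148,0],[-11,162,0]],"grip":[20,20,20,20,20,20,20,20,20,20,20,20]}'
python3 -m creep '{"delta_rot":[[0,0,0],[0,0,0],[0,0,0],[0,0,0],[0,0,0],[0,0,0],[0,0,0]],"slide":[[-1,14,0],[-2,28,0],[-3,42,0],[-3,45,0],[-3,45,20],[-3,45,50],[-3,45,90]],"grip":[20,20,20,20,20,20,20]}'
python3 - <<'E'
from h import *
s=grab('scene');i=s['img'][110:290,170:380,::-1];cv2.imwrite('pics/c9.png',cv2.resize(i,None,fx=2.8,fy=2.8,interpolation=cv2.INTER_CUBIC))
E
```

```text
time: 30.48
tcp_pos: [563.7, -80.2, 104.1]
tcp_rot: [[0.998, 0.068, -0.0], [0.068, -0.998, 0.0], [-0.0, -0.0, -1.0]]
wrist_force: [0.1, 0.5, -2.2]
gripper_width: 28.4
finger_force: 99.6
time: 31.98
tcp_pos: [552.6, 82.1, 104.3]
tcp_rot: [[0.998, 0.067, -0.0], [0.067, -0.998, -0.0], [-0.0, 0.0, -1.0]]
wrist_force: [0.3, -0.5, -1.8]
gripper_width: 27.9
finger_force: 99.5
time: 32.85
tcp_pos: [548.8, 125.3, 194.3]
tcp_rot: [[0.998, 0.066, -0.003], [0.066, -0.998, -0.001], [-0.003, 0.001, -1.0]]
wrist_force: [1.3, -0.0, -2.0]
gripper_width: 28.7
finger_force: 99.3
```

View pics/c9.png

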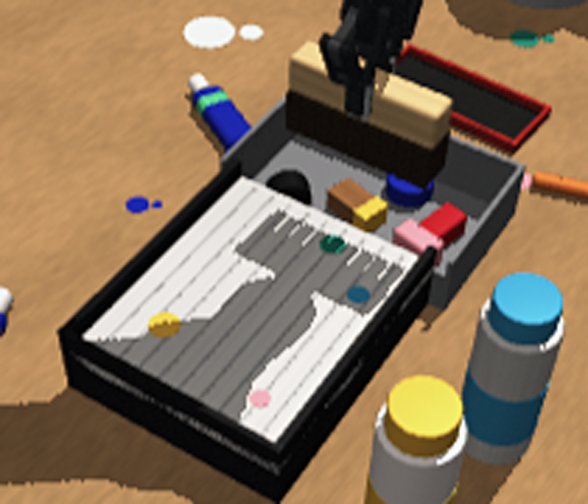

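All five scraps are now in the tray and the bed shows only flat stains. I'll put the brush back in its stand.

```bash
python3 -m creep '{"delta_rot":[[0,0,0],[0,0,-1],[0,0,-2],[0,0,-3.5],[0,0,-3.5],[0,0,-3.5],[0,0,-3.5],[0,0,-3.5],[0,0,-3.5],[0,0,-3.5],[0,0,-3.5],[0,0,-3.5]],"slide":[[-8,40,0],[-16,80,0],[-24,120,0],[-32,160,0],[-40,200,0],[-46,240,0],[-50,265,0],[-50,272,0],[-50,272,0],[-50,272,-35],[-50,272,-70],[-50,272,-105]],"grip":[20,20,20,20,20,20,20,20,20,20,20,20]}'
python3 - <<'E'
from h import *
s=grab('scene');d=grab('top');print(readout.read_state()['tcp_pos'])
a=cv2.resize(s['img'][90:180,280:400,::-1],None,fx=3,fy=3);b=cv2.resize(d['img'][160:295,105:265,::-1],None,fx=2,fy=2)
cv2.imwrite('pics/c10.png',cv2.hconcat([a,b]))
E
```

```text
time: 34.4
tcp_pos: [501.1, 395.2, 88.6]
tcp_rot: [[1.0, 0.003, 0.001], [0.003, -1.0, -0.002], [0.001, 0.002, -1.0]]
wrist_force: [0.0, 0.7, -2.8]
gripper_width: 28.6
finger_force: 99.5
[498.18922445 393.21874168  85.73040437]
```

View pics/c10.png

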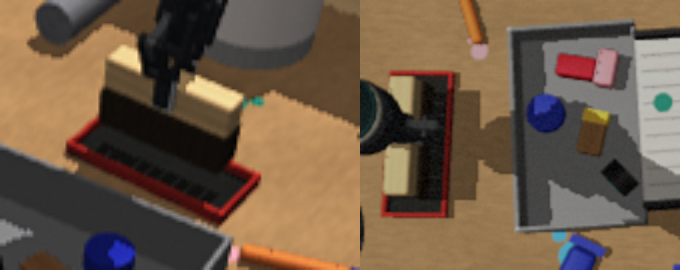

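The brush hangs over the stand (top crop about (415,140)), and all five scraps lie inside the tray. I'll lower it and release.

```bash
python3 -m creep '{"delta_rot":[[0,0,0],[0,0,0],[0,0,0],[0,0,0],[0,0,0],[0,0,0],[0,0,0]],"slide":[[0,0,0],[0,0,-10],[0,0,-20],[0,0,-28],[0,0,-33],[0,0,-36],[0,0,-36]],"grip":[20,20,20,20,20,20,20]}'
```

```text
time: 35.38
tcp_pos: [499.7, 398.2, 53.1]
tcp_rot: [[1.0, 0.006, -0.0], [0.006, -1.0, -0.0], [-0.0, 0.0, -1.0]]
wrist_force: [-0.1, 0.0, -2.1]
gripper_width: 28.6
finger_force: 99.2
```

```bash
python3 -m creep '{"delta_rot":[[0,0,0],[0,0,0],[0,0,0]],"slide":[[0,0,-1],[0,0,-2],[0,0,-2]],"grip":[20,20,20]}'
python3 -m creep '{"delta_rot":[[0,0,0],[0,0,0],[0,0,0],[0,0,0],[0,0,0],[0,0,0],[0,0,0],[0,0,0],[0,0,0],[0,0,0],[0,0,0],[0,0,0]],"slide":[[0,0,0],[0,0,0],[0,0,0],[0,0,0],[0,0,30],[0,0,80],[0,0,130],[0,0,180],[0,-50,190],[0,-100,190],[0,-150,190],[0,-200,190]],"grip":[32,40,50,60,60,60,60,60,60,60,60,60]}'
python3 -m creep '{"delta_rot":[[0,0,0],[0,0,0],[0,0,0],[0,0,0],[0,0,0],[0,0,0],[0,0,0],[0,0,0],[0,0,0],[0,0,0],[0,0,0],[0,0,0]],"slide":[[0,-50,0],[0,-100,0],[0,-150,0],[0,-200,0],[0,-250,0],[20,-290,0],[50,-330,0],[80,-370,0],[110,-410,0],[130,-450,0],[130,-460,0],[130,-460,0]],"grip":[60,60,60,60,60,60,60,60,60,60,60,60]}'
python3 - <<'E'
from h import *
R=lambda a:np.round(a,1).tolist()
s=grab('scene','pics/s7.png');d=grab('top','pics/t7.png');print(readout.read_state()['tcp_pos'])
for e,r,z in((d,(425,130,480,180),58),(s,(200,330,330,420),46)):
    m=mask(e,(0,140,60),(8,255,255),r)|mask(e,(172,140,60),(180,255,255),r);c=big(m)
    if c is not None and len(c)>8:print(R(cen(c)),cv2.boundingRect(c),R(cast(e,cen(c),z)))
cv2.imwrite('pics/c11.png',cv2.resize(cv2.hconcat([s['img'][90:290,170:400,::-1],d['img'][120:320,100:300,::-1]]),None,fx=1.8,fy=1.8))
E
```

```text
time: 35.75
tcp_pos: [499.9, 398.3, 51.8]
tcp_rot: [[1.0, 0.006, 0.0], [0.006, -1.0, 0.0], [0.0, -0.0, -1.0]]
wrist_force: [0.2, -0.3, 2.2]
gripper_width: 28.7
finger_force: 99.8
time: 37.25
tcp_pos: [499.6, 196.4, 241.5]
tcp_rot: [[1.0, 0.006, 0.001], [0.006, -1.0, 0.0], [0.001, -0.0, -1.0]]
wrist_force: [0.8, -0.3, 0.5]
gripper_width: 59.7
finger_force: 0.0
time: 38.75
tcp_pos: [628.8, -262.4, 240.9]
tcp_rot: [[1.0, 0.005, -0.001], [0.005, -1.0, 0.0], [-0.001, -0.0, -1.0]]
wrist_force: [-0.0, -0.4, 0.4]
gripper_width: 60.2
finger_force: 0.0
[ 629.19966489 -259.93773568  241.04943635]
```

View pics/c11.png

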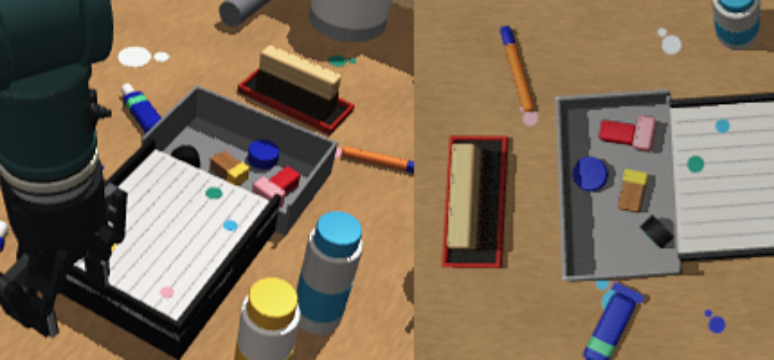

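The brush stands inside the red rim, the bed is clean, and all five scraps are in the tray. I'll fetch the weight next.

```bash
python3 -m creep '{"delta_rot":[[0,0,0],[0,0,2],[0,0,3.5],[0,0,3.5],[0,0,3.5],[0,0,3.5],[0,0,3.5],[0,0,3.5],[0,0,3.5],[0,0,3.5],[0,0,3.5],[0,0,3.5]],"slide":[[20,-50,0],[40,-100,0],[59,-147,0],[59,-147,-20],[59,-147,-70],[59,-147,-120],[59,-147,-160],[59,-147,-190],[59,-147,-203],[59,-147,-203],[59,-147,-203],[59,-147,-203]],"grip":[60,60,60,60,60,60,60,60,60,60,60,60]}' 80
python3 -m creep '{"delta_rot":[[0,0,0],[0,0,0],[0,0,0],[0,0,0],[0,0,0],[0,0,0],[0,0,0],[0,0,0],[0,0,0],[0,0,0]],"slide":[[0,0,0],[0,0,0],[0,0,0],[0,0,0],[0,0,0],[0,0,0],[0,0,0],[0,0,30],[0,0,70],[0,0,100]],"grip":[45,30,20,20,20,20,20,20,20,20]}'
```

```text
time: 40.35
tcp_pos: [689.8, -409.4, 40.2]
tcp_rot: [[0.998, 0.067, 0.003], [0.067, -0.998, -0.001], [0.002, 0.002, -1.0]]
wrist_force: [-0.5, 0.1, 0.7]
gripper_width: 60.1
finger_force: 0.0
time: 41.6
tcp_pos: [688.2, -408.7, 137.9]
tcp_rot: [[0.998, 0.067, -0.001], [0.067, -0.998, 0.0], [-0.001, -0.0, -1.0]]
wrist_force: [0.9, 0.1, -4.0]
gripper_width: 25.3
finger_force: 79.2
```

```bash
python3 -m creep '{"delta_rot":[[0,0,0],[0,0,0],[0,0,0],[0,0,0],[0,0,0],[0,0,0],[0,0,0],[0,0,0],[0,0,0],[0,0,0],[0,0,0],[0,0,0]],"slide":[[-5,10,30],[-20,45,50],[-40,85,50],[-55,125,50],[-72,170,50],[-88,215,50],[-105,260,50],[-120,305,50],[-135,345,50],[-147,380,50],[-155,402,50],[-155,406,50]],"grip":[20,20,20,20,20,20,20,20,20,20,20,20]}'
python3 - <<'E'
from h import *
R=lambda a:np.round(a,1).tolist()
s=grab('scene');d=grab('top');print(readout.read_state()['tcp_pos'])
print(R(cast(s,[(256.1,173.3),(324.4,199.4),(268.9,269.4)],55)))
a=np.radians(3.8);X=np.array([np.cos(a),np.sin(a),0]);Y=np.array([-np.sin(a),np.cos(a),0]);c=np.array([533.5,-3.3,55])
for u,v in((-100,120),(100,120),(100,-130),(-100,-130)):print(u,v,R(c+u*X+v*Y),R(proj(s,c+u*X+v*Y)))
E
```

```text
time: 43.1
tcp_pos: [532.2, -1.0, 187.3]
tcp_rot: [[0.997, 0.071, -0.003], [0.071, -0.997, 0.0], [-0.003, -0.001, -1.0]]
wrist_force: [0.7, 0.5, -3.0]
gripper_width: 25.7
finger_force: 79.3
[533.79178578  -3.15114676 187.82489303]
[[427.7, 105.9, 55.0], [623.8, 135.4, 55.0], [640.0, -117.4, 55.0]]
-100 120 [425.8, 109.8, 55.0] [[256.5, 172.2]]
100 120 [625.3, 123.1, 55.0] [[322.3, 202.5]]
100 -130 [641.9, -126.4, 55.0] [[267.1, 272.6]]
-100 -130 [442.3, -139.6, 55.0] [[195.4, 232.5]]
```

The bed-centre estimate holds in the second view. I'll lower the weight.

```bash
python3 -m creep '{"delta_rot":[[0,0,0],[0,0,0],[0,0,0],[0,0,0],[0,0,0],[0,0,0],[0,0,0],[0,0,0],[0,0,0],[0,0,0]],"slide":[[0,0,-30],[0,0,-60],[0,0,-78],[0,0,-85],[0,0,-88],[0,0,-90],[0,0,-91],[0,0,-92],[0,0,-93],[0,0,-93]],"grip":[20,20,20,20,20,20,20,20,20,20]}'
```

```text
time: 44.45
tcp_pos: [533.7, -2.8, 95.3]
tcp_rot: [[0.998, 0.067, -0.0], [0.067, -0.998, -0.0], [-0.0, -0.0, -1.0]]
wrist_force: [-1.6, -0.7, -3.6]
gripper_width: 25.5
finger_force: 79.4
```

```bash
python3 -m creep '{"delta_rot":[[0,0,0],[0,0,0],[0,0,0],[0,0,0]],"slide":[[0,0,-1],[0,0,-2],[0,0,-3],[0,0,-3]],"grip":[20,20,20,20]}'
```

```text
time: 44.95
tcp_pos: [533.8, -2.8, 93.8]
tcp_rot: [[0.998, 0.067, 0.0], [0.067, -0.998, 0.0], [0.0, -0.0, -1.0]]
wrist_force: [-2.8, 0.8, 10.3]
gripper_width: 25.4
finger_force: 81.2
```

The weight has touched down with about 10 N. I'll release it, retreat clear, and check.

```bash
python3 -m creep '{"delta_rot":[[0,0,0],[0,0,0],[0,0,0],[0,0,0],[0,0,0],[0,0,0],[0,0,0],[0,0,0],[0,0,0],[0,0,0],[0,0,0],[0,0,0]],"slide":[[0,0,1],[0,0,1],[0,0,1],[0,0,1],[0,0,30],[0,0,80],[0,0,130],[0,0,160],[0,-50,160],[0,-100,160],[0,-150,160],[0,-200,160]],"grip":[30,40,50,60,60,60,60,60,60,60,60,60]}'
python3 -m creep '{"delta_rot":[[0,0,0],[0,0,0],[0,0,0],[0,0,0],[0,0,0],[0,0,0],[0,0,0],[0,0,0],[0,0,0],[0,0,0]],"slide":[[0,-50,0],[-10,-100,0],[-25,-150,0],[-45,-200,0],[-65,-250,0],[-85,-300,0],[-105,-350,0],[-105,-350,0],[-105,-350,0],[-105,-350,0]],"grip":[60,60,60,60,60,60,60,60,60,60]}'
python3 - <<'E'
from h import *
R=lambda a:np.round(a,1).tolist()
s=grab('scene');d=grab('top')
for e,r,z in((d,(270,190,330,245),113),(s,(230,185,300,235),101)):
    m=mask(e,(0,140,60),(8,255,255),r)|mask(e,(172,140,60),(180,255,255),r);c=big(m)
    if c is not None and len(c)>8:print(R(cen(c)),R(cast(e,cen(c),z)))
cv2.imwrite('pics/c12.png',cv2.resize(cv2.hconcat([s['img'][60:400,60:420,::-1],d['img'][60:400,100:500,::-1]]),(800,358),interpolation=cv2.INTER_AREA))
E
```

```text
time: 46.45
tcp_pos: [533.5, -204.3, 252.2]
tcp_rot: [[0.998, 0.067, -0.0], [0.067, -0.998, 0.0], [-0.0, -0.0, -1.0]]
wrist_force: [-0.4, 0.9, -0.0]
gripper_width: 60.1
finger_force: 0.0
time: 47.7
tcp_pos: [430.3, -550.8, 251.9]
tcp_rot: [[0.998, 0.07, 0.0], [0.07, -0.998, 0.002], [0.001, -0.002, -1.0]]
wrist_force: [0.2, 0.4, 0.4]
gripper_width: 60.1
finger_force: 0.0
[294.2, 213.1] [[532.2, -4.0, 113.0]]
[261.4, 202.9] [[532.6, -5.4, 101.0]]
```

View pics/c12.png

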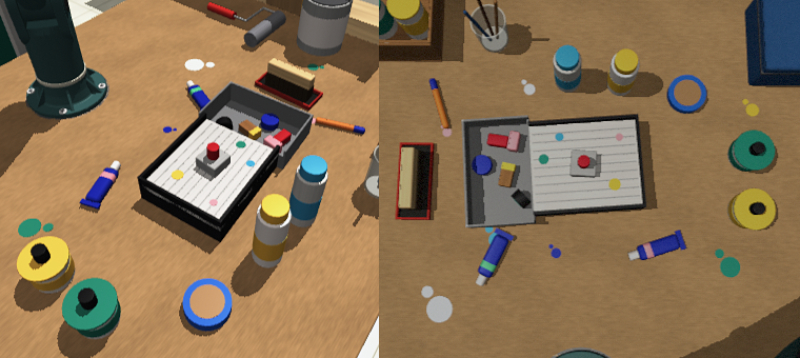

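Both lids are on and level, and the weight stands mid-bed at about (585,162) in the top half. The brush is in its stand, the scraps are in the tray, and the bystanders haven't moved. I'll hand it in.

```bash
python3 -c "
from plant import order
print(order.sign_off())"
```

```text
the job is handed in; nothing more can be done
None
```

The job is done and handed in after about 48 s: lids on their own pots, all five scraps swept into the tray, brush standing in its stand, weight mid-bed, and the cans, tubes, marker and tape left where they were.

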